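Lock the lid on the cocoa mill and switch it on

ROBOT

A 6-joint arm with a two-finger parallel gripper is mounted at the origin on a cart in front of the work surface, level with it; the furniture and walls round the work are solid. World frame = base frame: x ahead of the robot, y to its left, z up, the work surface at z = 0. Lengths are in m, angles in degrees, forces in N, time in s.
With the tool pointing down it reaches from about 0.375 to 0.825 m from the base axis. Payload 5.5 kg.
Tool frame: the origin (TCP) lies midway between the tips of the shut fingers; the grasp point (between the pads) lies 19 mm behind it; z points along the fingers, y is the line along which they close (so a half turn about z gives the same grasp; the last joint's range is limited). The gripper opens to 85 mm and grips with 20 to 120 N. Pads are 22 mm wide; open, the fingers measure 114 mm over their backs; the gripper's body (76 mm by 85 mm) begins 54 mm behind the grasp point. The pads swing forward as they close: fully open they stand 13 mm farther back than shut.
Start: joints at [64.916, 17.962, -2.699, 69.339, 0, 90], TCP at [0.254, 0.543, 0.231] pointing down, gripper open.
Joint ranges: [-152.73, 152.73], [-39.44, 99.34], [-58.76, 71.6], [-118.89, 123.64], [-81.53, 83.1], [-180, 180]. Speed limits (degrees/s): [136.94, 136.94, 172.46, 180, 180, 180].

INTERFACE

Orientations are given as a 3x3 rotation matrix whose columns are the frame's x, y, z axes.
In Python, from station import arm, hand, read_camera, camera_model, job_done gives the robot as it stands. The module is installed in compiled form; this text tells all that it offers. Calls block until the motion is done:
- arm.movep(position, orientation): joint-space move of the TCP to a pose.
- arm.move_straight(position, ori=None, v=0.15, threshold=None): straight line of the TCP; ori=None keeps the orientation; v is the mean speed in m/s. With threshold (N) it stops when the force on the tool has changed by that much, and returns True; else False.
- arm.set_joints(angles): joint-space move.
- hand.let_go() and hand.grasp(): open the fingers fully, or close them until they stop; the grip force is fixed at half the most.
- arm.wait(seconds).
- arm.ik(position, orientation): joint angles nearest the present ones, or None.
- arm.sense(): the state.
- read_camera(name): name is "side" or "top"; returns the picture (384x512x3 uint8, red, green, blue); there is no depth.
- camera_model(name): a dict with "fx", "fy", "cx", "cy" (pixels), "cam_to_world" (4x4, takes a point from camera to world coordinates). Camera axes: x right, y down, z forward; pixel columns grow to the right and rows downward; lengths in m; the calibration is good to about 2 mm. A picture is of the moment at which its call begins. camera_model takes no time and is no camera call.
A pose or a line that the arm cannot do raises arm.IKError and nothing moves.
- job_done(): hands the job in; it is judged then, once.
The state is a dict: "time": time; "joints": joint angles; "qvel": joint speeds; "joint_efforts": joint torques, N m; "tcp_pos": TCP position; "ee_rot": TCP orientation; "ft_force": force on the tool from outside, world axes, zero at the start; "torque": the same for the moment, N m; "grip_width": finger opening in m; "grip_force": force on a finger pad.
Only numpy, scipy, OpenCV 4.12 (cv2) and the standard library are available. Lean on these libraries where they do the work, as an engineer would, in place of code of your own. Each camera call takes 0.05 s, during which the arm holds its last target. There are 200 camera calls.

TASK

The cocoa mill has just been filled: close its slanted hopper with the lid that lies on the slate - lugs into the two slots of the neck, press down against the sprung seal, and turn it clockwise until the lugs have sprung up into their pockets at the end of the turn. Only then start the mill: take the speed lever through its Z-shaped gate from the near left slot (off) all the way to the end of the far right slot (full speed). Leave the other things on the bench where they are.

Things in the scene. Friction and masses are not known exactly. Their poses are not given: they have to be found in the camera images.
- lid_grip (a point): Mill lid, loose, lying flat on the slate, grip up (0.11-0.23 kg): steel disc 101 mm wide, 6 mm thick, with a black upright wing grip (bar) 58 long, 16 wide, 37 mm tall. The point is on the lid's axis inside the grip: 20 mm above the disc's top, 26 above its underside, 46 above the plug's foot, 17 below the grip's top. z up along the axis, x along the bar, y across it. Same after half a turn.
- lid_lugs (a point): On the lid's axis, 39.5 mm below lid_grip, level with the middle of its two lugs. Under the disc a plug 60 mm wide reaches down 20 mm; near its foot two opposite lugs, each 14 mm wide and 6 mm thick, stand out along +x and -x (in line with the bar) to 38 mm from the axis. Same axes as lid_grip.
- neck: Open hopper neck on the mill's left part: fixed steel collar 102 mm wide, mouth tilted 30 degrees towards the robot's side. Origin at the centre of the mouth, level with the metal rim, 192 mm above the bench. z out of the mouth along the axis, x uphill, away from the robot, y left. Two slots for the lugs at +x and -x. The mill is turned up to 10 degrees on the bench.
- neck_ring (a point): On the neck's axis 8 mm inside the rim: underside of the ring in the mouth, whose hole is 64 mm wide and slots 19 mm. Once lid_grip is less than 28 mm out from neck's origin along z (metal stop at 26) the lugs are under the ring and the lid turns clockwise seen from outside (negative about z), not the other way. Pockets 2.5 mm deep at 80 degrees from the slots, stop at 83. Same axes as neck.
- seal (a joint): Black sprung sealing ring on the rim, m it is pressed down: 0 free (stands 7 mm proud), 0.007 fully down; 2 N to start it, about 8 N fully down. A lid only laid in rests on it with lid_grip about 33 mm out from neck's origin, lugs still in the slots. A turned lid that is let go is lifted by it into the pockets: lid_grip then 31 mm out, the lid locked.
- lever_knob (a point): Middle of the black upright knob of the speed lever on the mill's right part: 25 mm wide, 34 mm tall, the point 13 mm below its top and about 133 mm above the bench, on a stem 8 mm thick. The lever slides upright, without tilting. z up; x the mill's forward (the neck's x laid level, away from the robot), y left. About 1 N to move; stays where it is left.
- mill: Grey mill body, fixed, 200 deep, 270 mm wide; origin on the bench under its middle, x away from the robot, y left, z up. Speed gate: level steel plate 94 x 80 mm, top 85 mm high, with a Z-shaped slot 14 mm wide: 24 mm forward from the near left end (off), 26 mm to the right, 24 mm forward to the far right end (full speed). Motor hump behind it, 125 mm high, 24 mm beyond the slot's far end centre.
- lever_fwd (a joint): How far forward (along the mill's x) the lever stands from the middle of the off end, m: 0 at the off end, 0.024 in the cross slot, 0.048 at the full-speed end (up to 3 mm of play either way).
- lever_side (a joint): How far to the right (along the mill's -y) the lever stands, m: 0 in the left slot, 0.026 in the right slot (up to 3 mm of play).
- truffle_a: Bystander: round dark truffle 28 mm across, 25 mm high, on the far end of the slate; origin under its foot.
- truffle_b: Bystander: a second round dark truffle 28 mm across, 25 mm high, beside the first; origin under its foot.
- ballotin: Bystander: closed plum-coloured card box, 67 x 93 x 46 mm, on top of the 62 mm high cream carton on the other side of the mill; origin under its foot.
- shaker: Bystander: white dusting shaker 61 mm across, 97 mm high, at the back left of the mill; origin under its foot.
- jar: Bystander: glass sweet jar with a white lid, 69 mm across, 107 mm high, at the back right of the mill; origin under its foot.
Mind the look-alikes: they are no part of the job. Of the things that look like the part that bears lid_grip, the larger one is meant.

How it is judged (in metres and radians):
On the way, in this order (a step that is already met when the one before it is completed fails the run):
1. the lid is locked on the neck: pressed in, turned and sprung up into its pockets (x of lid_grip in the frame of neck between -0.004 and 0.004 m and y of lid_grip in the frame of neck between -0.004 and 0.004 m and z of lid_grip in the frame of neck between 0.0285 and 0.0326 m and angle between the z axis of lid_grip and the z axis of neck, either way round below 0.07 rad and angle between the x axis of lid_grip and the x axis of neck, either way round above 1.29 rad), for 0.2 s.
2. the speed lever is at the end of the far right slot (value of joint lever_fwd above 0.04 m and value of joint lever_side above 0.02 m), for 0.2 s.
At the end, for the whole second after the job is handed in: The lid is locked: its axis within 4 mm and 4 degrees of the neck's, turned at least 74 degrees from the slots, and sprung up into the pockets (lid_grip 28.5 to 32.6 mm out along the neck's z). The speed lever is at the end of the far right slot: lever_fwd over 0.040 and lever_side over 0.020 (all of step 1 and all of step 2); the robot touches nothing.
It fails at once if a bystander (truffle, card box, shaker, jar) is moved more than 3 cm (distance of any of truffle_a, truffle_b, ballotin, shaker, jar from where it was at the start of the episode above 0.03 m).
It also fails if it takes over 61 s, if anything falls off the work surface, if the arm or the gripper's body presses on something with over 40 N, if the wrist force passes 120 N, or if a joint passes its speed limit or range.

## Working session

There is one attempt and no reset: what is moved stays moved. The work goes in short steps, each a Python script; the robot and the scene stay as the last script left them, time stands still between calls to the robot, and variables do not carry over. Pictures are saved under pics/ and viewed, at most 10 in all, crops included, and the job is handed in when it is done.

```bash
mkdir -p pics
python3 - <<'E'
from station import *
import cv2,numpy as np
np.set_printoptions(precision=4,suppress=True)
for n in("side","top"):
    im=read_camera(n); cv2.imwrite(f"pics/{n}0.png",cv2.resize(im[:,:,::-1],(768,576),interpolation=cv2.INTER_CUBIC)); np.save(f"pics/{n}0.npy",im)
    m=camera_model(n); print(n,m["fx"],m["fy"],m["cx"],m["cy"]); print(m["cam_to_world"])
print(arm.sense())
E
```

```text
side 478.4294659969321 478.4294659969321 255.87008475559213 188.1599959402185
[[ 0.9984 -0.018   0.0538  0.4687]
 [-0.0533 -0.6231  0.7803 -1.1217]
 [ 0.0195 -0.7819 -0.6231  0.9747]
 [ 0.      0.      0.      1.    ]]
top 366.4031934601901 366.4031934601901 260.822311368606 186.71137050625072
[[ 0.0172 -0.992   0.1249  0.4207]
 [-0.9995 -0.0202 -0.0231 -0.0365]
 [ 0.0254 -0.1244 -0.9919  1.2621]
 [ 0.      0.      0.      1.    ]]
{'time': 0.1, 'joints': array([64.9146, 18.0003, -2.7472, 69.3391, -0.0001, 90.0004]), 'qvel': array([ 0.0804, -0.0609,  0.1728,  0.0832,  0.0542,  0.0572]), 'joint_efforts': array([ -0.0006, -54.0766,  34.0541,   0.0111,   0.    ,   0.    ]), 'tcp_pos': array([0.2542, 0.543 , 0.2305]), 'ee_rot': array([[-0.9057,  0.424 , -0.0006],
       [ 0.424 ,  0.9057, -0.0014],
       [-0.    , -0.0015, -1.    ]]), 'ft_force': array([-0.329 ,  0.4416,  0.311 ]), 'torque': array([-0.0368,  0.0097, -0.0085]), 'grip_force': 0.0, 'grip_width': 0.08543369384224037}
```

View pics/side0.png

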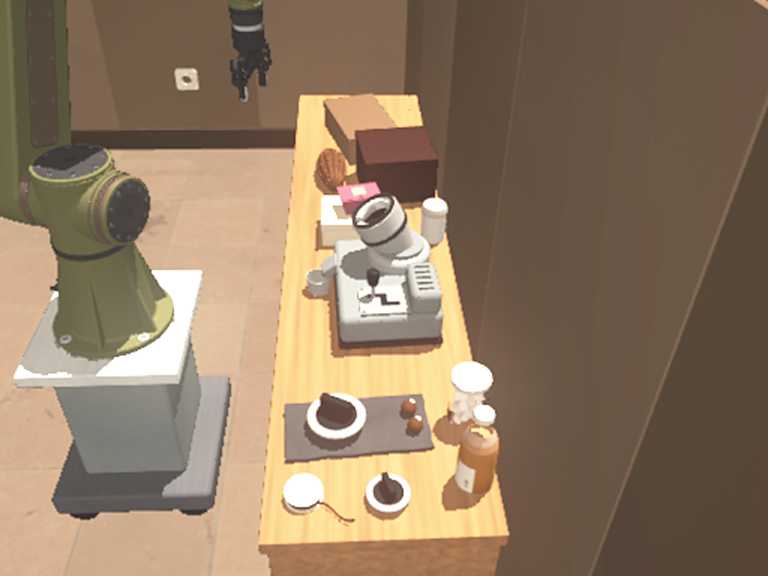

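View pics/top0.png

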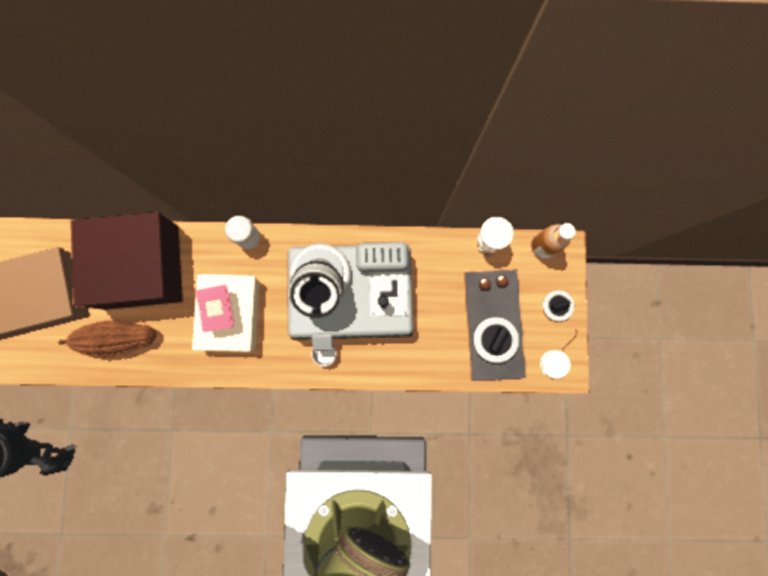

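Lid candidates are the slate disc with the bar (side 336,417; top 496,340), the smaller disc with a bar off the slate (side 388,495; top 558,306), and the white saucer (side 303,492; top 555,364). I choose the one on the slate because it is larger and lies on the slate. I'll check it in close crops.

Run:
```python
import cv2,numpy as np
s=np.load("pics/side0.npy");t=np.load("pics/top0.npy")
def c(im,u,v,k,w=400,h=300):
    # crop with origin u,v scale k
    return cv2.resize(im[v:v+h//k,u:u+w//k,::-1],(w,h),interpolation=cv2.INTER_CUBIC)
a=np.vstack([np.hstack([c(s,190,250,8),c(t,305,205,8)]),np.hstack([c(s,215,120,4),c(t,185,155,4)])])
print(a.shape); cv2.imwrite("pics/c1.png",a)
```

```text
(600, 800, 3)
```

View pics/c1.png

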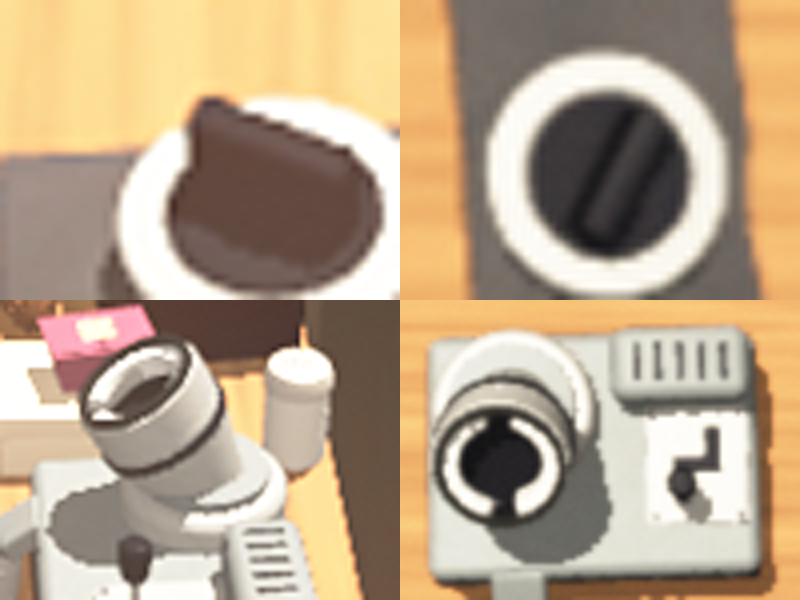

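The crops confirm the choice. The slate disc has a white rim of about 15 px radius, which fits 101 mm, with its bar at top-image (331,226). The neck mouth is near top (210,196), the knob near top (256,202), and the neck slots show uphill and downhill. Next I'll fit a model and overlay it.

```bash
cat > h.py <<'E'
from station import *
import cv2,numpy as np
np.set_printoptions(precision=4,suppress=True)
def proj(n,P):
    m=camera_model(n);T=np.linalg.inv(m["cam_to_world"]);P=np.atleast_2d(P)
    c=P@T[:3,:3].T+T[:3,3]
    return np.c_[m["fx"]*c[:,0]/c[:,2]+m["cx"],m["fy"]*c[:,1]/c[:,2]+m["cy"]]
def ray(n,u,v):
    m=camera_model(n);T=np.array(m["cam_to_world"])
    return T[:3,3],T[:3,:3]@np.array([(u-m["cx"])/m["fx"],(v-m["cy"])/m["fy"],1])
def onz(n,u,v,z):
    o,d=ray(n,u,v);return o+d*(z-o[2])/d[2]
def tri(uvs,uvt):
    A=[];b=[]
    for n,(u,v) in(("side",uvs),("top",uvt)):
        o,d=ray(n,u,v);d=d/np.linalg.norm(d);M=np.eye(3)-np.outer(d,d);A.append(M);b.append(M@o)
    return np.linalg.lstsq(np.vstack(A),np.hstack(b),rcond=None)[0]
def neckR(yaw):
    c,s=np.cos(yaw),np.sin(yaw);x=np.array([c,s,0]);y=np.array([-s,c,0]);z=np.array([0,0,1.])
    C,S=np.cos(np.pi/6),.5
    return np.c_[C*x+S*z,y,C*z-S*x]
def circ(o,R,r,z=0,n=72):
    a=np.linspace(0,2*np.pi,n);return o+np.c_[r*np.cos(a),r*np.sin(a),0*a+z]@R.T
def tile(n,im,u,v,k,w,h,curves):
    t=cv2.resize(im[v:v+h//k,u:u+w//k,::-1],(w,h),interpolation=cv2.INTER_CUBIC)
    for P,col in curves:
        p=((proj(n,P)-[u-.5,v-.5])*k-.5)
        cv2.polylines(t,[np.round(p*16).astype(np.int32)],False,col,1,cv2.LINE_AA,4)
    return t
E
cat > fit.py <<'E'
from h import *
def go(neck,yaw,lev,lid,lyaw,out,disc=.035):
    s=np.load("pics/side0.npy");t=np.load("pics/top0.npy")
    R=neckR(yaw);z=lambda a:np.array([[np.cos(a),-np.sin(a),0],[np.sin(a),np.cos(a),0],[0,0,1.]])
    cs=[(circ(neck,R,.051,0),(0,255,0)),(circ(neck,R,.032,0),(0,0,255))]
    for sg in(1,-1): cs.append((neck+np.array([[sg*.03,-.0095,0],[sg*.04,-.0095,0],[sg*.04,.0095,0],[sg*.03,.0095,0]])@R.T,(255,0,0)))
    M=z(yaw);g=np.array([lev[0],lev[1],.085]);f=np.array([[-.007,.007],[.031,.007],[.031,-.019],[.055,-.019],[.055,-.033],[.017,-.033],[.017,-.007],[-.007,-.007],[-.007,.007]])
    cs.append((g+np.c_[f,0*f[:,0]]@M.T,(255,0,255)))
    cs.append((np.array([[lev[0],lev[1],.146]])+circ(np.zeros(3),np.eye(3),.0125),(0,255,255)))
    L=z(lyaw);d=np.array([lid[0],lid[1],disc])
    cl=[(circ(d,L,.0505),(0,255,0)),(d+np.array([[.029,.008,.037],[.029,-.008,.037],[-.029,-.008,.037],[-.029,.008,.037],[.029,.008,.037]])@L.T,(0,0,255))]
    a=np.vstack([np.hstack([tile("side",s,200,255,8,400,300,cl),tile("top",t,305,207,8,400,300,cl)]),
     np.hstack([tile("side",s,220,125,6,400,300,cs),tile("top",t,190,170,5,400,300,cs)])])
    cv2.imwrite(out,a)
E
python3 - <<'E'
from fit import *
neck=onz("top",210.2,195.6,.192);lev=onz("top",256,200.8,.146)
lid=onz("top",330.9,226.4,.035)
print(neck,lev,lid,proj("side",[neck,lev,lid]))
# bar ends top px
a=onz("top",305+197/8,205+228/8,.07);b=onz("top",305+250/8,205+115/8,.07);print(a,b,np.degrees(np.arctan2(*(b-a)[[1,0]])))
ly=np.arctan2(*(b-a)[[1,0]])
# mill body front edge slope
p=onz("top",185+35/4,155+278/4,.07);q=onz("top",185+350/4,155+272/4,.07);yw=np.arctan2(*(p-q)[[1,0]])-np.pi/2;print(np.degrees(yw))
go(neck,yw,lev,lid,ly,"pics/f1.png")
E
```

```text
[0.5262 0.0863 0.192 ] [ 0.5175 -0.0485  0.146 ] [ 0.4461 -0.3019  0.035 ] [[248.4652 140.836 ]
 [247.2098 180.5048]
 [222.8262 275.8455]]
[ 0.4224 -0.29    0.07  ] [ 0.4684 -0.312   0.07  ] -25.52205107014103
2.1080083843696333
```

View pics/f1.png

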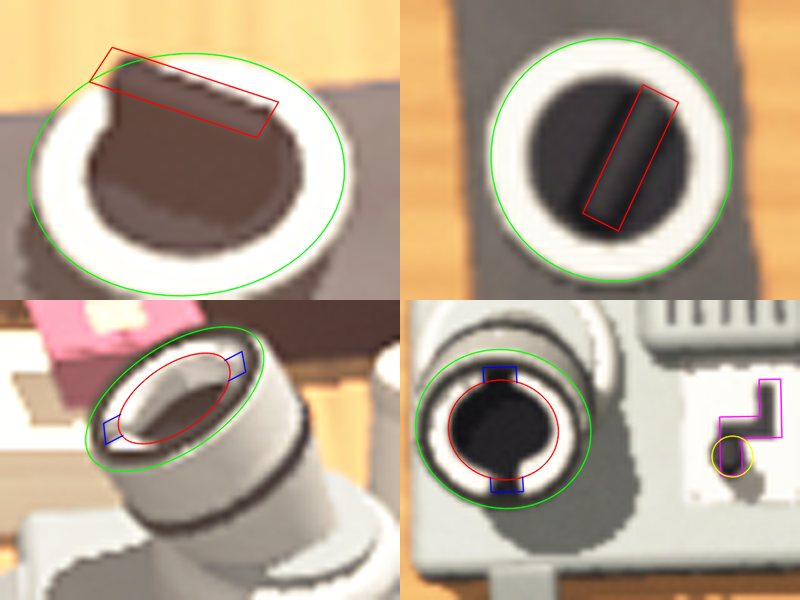

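The overlay fits well: lid within about 2 mm, bar yaw about -25°, knob and gate match. The neck needs a closer look, because the raised seal and the rim can be confused.

Run:
```python
from h import *
s=np.load("pics/side0.npy");t=np.load("pics/top0.npy")
neck=np.array([.5262,.0863,.192]);yw=np.radians(2.1);R=neckR(yw)
f=np.clip(255*(np.arange(256)/255.)**.5,0,255).astype(np.uint8)
a=np.hstack([tile("side",f[s],228,122,10,400,360,[(neck+np.array([[0,0,0],[0,0,.001]]),(0,255,0))]),tile("top",f[t],190,178,10,400,360,[(circ(neck,R,.032,0),(0,0,255))])])
cv2.imwrite("pics/z1.png",a)
```

```text
(no output)
```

View pics/z1.png

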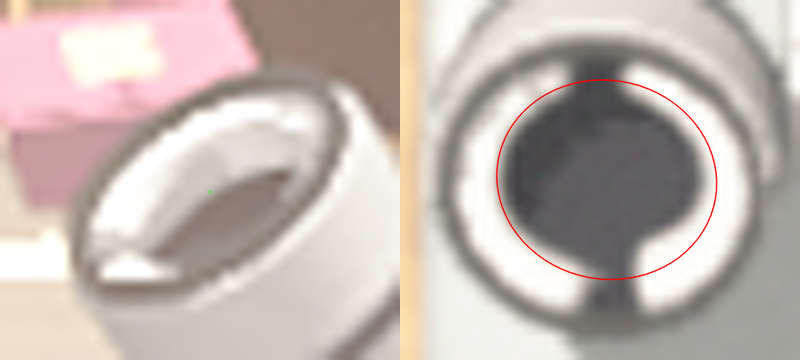

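Run:
```python
from h import *
P=tri((228+21.2,122+18.7),(190+20.4,178+18.7));print("seal tri",P,proj("side",P),proj("top",P))
for yd in(0,2,4,6,8):
    R=neckR(np.radians(yd));n=np.array([.527,.087,.192])
    q=(proj("top",n+np.array([[.036,0,0],[-.036,0,0]])@R.T)-[189.5,177.5])*10-.5
    print(yd,q.ravel(), q[1,0]-q[0,0])
print(P-.007*R[:,2]+0)
g=onz("top",190+(731-400)/5,170+157/5,.146);print(g)
# feasibility: base tilt pose etc
def gr(yaw): return np.c_[[ -np.sin(yaw),np.cos(yaw),0]]
# grasp lid: tool z down, y across bar
for lyd in(-25.5,):
  for k in (0,180):
    a=np.radians(lyd+90+k);y=np.array([np.cos(a),np.sin(a),0]);z=np.array([0,0,-1.]);Rg=np.c_[np.cross(y,z),y,z]
    print("grasp",k,arm.ik([.447,-.302,.15],Rg),arm.ik([.447,-.302,.05],Rg))
Rn=neckR(np.radians(3))
for rot in range(-110,260,15):
  # bar along neck x at rot=0 ; tool z=-neck z ; tool x along bar
  a=np.radians(rot);x=Rn@[np.cos(a),np.sin(a),0];z=-Rn[:,2];Rt=np.c_[x,np.cross(z,x),z]
  o=np.array([.527,.087,.192])
  print(rot,[None if (q:=arm.ik(o+Rn[:,2]*h,Rt)) is None else np.round(q) for h in(.02,.11)])
```

```text
seal tri [0.5256 0.0856 0.1926] [[248.2955 140.7922]] [[210.4093 195.7685]]
0 [200.8169  63.8723 207.2771 288.4308] 6.4601995234468745
2 [197.0357  63.8606 210.9608 288.4365] 13.925168490061708
4 [193.2542  63.9793 214.6442 288.3142] 21.39002093207523
6 [189.4771  64.2284 218.3228 288.064 ] 28.84566468023337
8 [185.709   64.6074 221.992  287.6863] 36.283018759661445
[0.5291 0.0861 0.1866]
[ 0.5157 -0.0491  0.146 ]
grasp 0 [-34.0436  14.2057 -18.6367  57.1575   0.      -8.5436] [-34.0436  19.7201 -25.694   44.586    0.      -8.5436]
grasp 180 [-34.0436  14.2057 -18.6367  57.1575   0.     171.4564] [-34.0436  19.7201 -25.694   44.586    0.     171.4564]
-110 [array([ 12., -13., -46.,  27.,  -5., -62.]), array([ 14., -21., -41.,  40.,  -5., -61.])]
-95 [array([ 12., -13., -46.,  27.,  -5., -77.]), array([ 14., -21., -41.,  40.,  -5., -76.])]
-80 [array([ 12., -13., -46.,  27.,  -5., -92.]), array([ 14., -21., -41.,  40.,  -5., -91.])]
-65 [array([  12.,  -13.,  -46.,   27.,   -5., -107.]), array([  14.,  -21.,  -41.,   40.,   -5., -106.])]
-50 [array([  12.,  -13.,  -46.,   27.,   -5., 
[... 1288 characters left out ...]
4., -21., -41.,  40.,  -5.,  44.])]
160 [array([ 12., -13., -46.,  27.,  -5.,  28.]), array([ 14., -21., -41.,  40.,  -5.,  29.])]
175 [array([ 12., -13., -46.,  27.,  -5.,  13.]), array([ 14., -21., -41.,  40.,  -5.,  14.])]
190 [array([ 12., -13., -46.,  27.,  -5.,  -2.]), array([ 14., -21., -41.,  40.,  -5.,  -1.])]
205 [array([ 12., -13., -46.,  27.,  -5., -17.]), array([ 14., -21., -41.,  40.,  -5., -16.])]
220 [array([ 12., -13., -46.,  27.,  -5., -32.]), array([ 14., -21., -41.,  40.,  -5., -31.])]
235 [array([ 12., -13., -46.,  27.,  -5., -47.]), array([ 14., -21., -41.,  40.,  -5., -46.])]
250 [array([ 12., -13., -46.,  27.,  -5., -62.]), array([ 14., -21., -41.,  40.,  -5., -61.])]
```

```bash
cat >> h.py <<'E'
def Rdown(yaw_bar,k=0):
    a=yaw_bar+np.pi/2+k;y=np.array([np.cos(a),np.sin(a),0]);z=np.array([0,0,-1.]);return np.c_[np.cross(y,z),y,z]
def Rneck(yaw,rot):
    Rn=neckR(yaw);a=np.radians(rot);x=Rn@[np.cos(a),np.sin(a),0];z=-Rn[:,2];return np.c_[x,np.cross(z,x),z]
def st():
    s=arm.sense();print("t%.1f"%s["time"],s["tcp_pos"],"F",s["ft_force"],"T",s["torque"],"w%.4f gf%.1f"%(s["grip_width"],s["grip_force"]),np.round(s["joints"],1));return s
E
python3 - <<'E'
from h import *
R=Rdown(np.radians(-25.5))
s=arm.sense();p=s["tcp_pos"]
arm.move_straight([p[0],p[1],.38],v=.3)
arm.movep([.447,-.302,.36],R)
arm.move_straight([.447,-.302,.14],v=.25);st()
for n in("side","top"): np.save(f"pics/{n}1.npy",read_camera(n))
print(arm.move_straight([.447,-.302,.0395],v=.08,threshold=8));st()
hand.grasp();st()
arm.move_straight([.447,-.302,.07],v=.08);s=st()
arm.move_straight([.447,-.302,.32],v=.25);st()
for n in("side","top"): np.save(f"pics/{n}2.npy",read_camera(n))
a=np.hstack([tile("side",np.load("pics/side2.npy"),180,170,4,400,500,[]),tile("top",np.load("pics/top2.npy"),290,180,4,400,500,[])])
cv2.imwrite("pics/g1.png",a)
E
```

```text
t4.8 [ 0.4478 -0.3024  0.1412] F [ 0.2338  0.2893 -0.3165] T [ 0.0053 -0.0332  0.0201] w0.0856 gf0.0 [-34.   14.6 -19.3  55.9   0.   -8.5]
False
t6.3 [ 0.4474 -0.3023  0.0401] F [ 0.7148 -0.1451 -0.2445] T [ 0.0492 -0.0148 -0.0077] w0.0855 gf0.0 [-34.   20.4 -26.3  43.3   0.   -8.5]
t7.0 [ 0.4471 -0.3018  0.0396] F [-0.1977  0.5335  0.5563] T [0.2209 0.0173 0.0554] w0.0152 gf59.3 [-34.   20.4 -26.3  43.3   0.   -8.5]
t7.5 [ 0.4471 -0.3021  0.0702] F [-0.3217 -0.2101 -3.0393] T [-0.0292  0.0066  0.0109] w0.0150 gf58.9 [-34.   18.4 -24.5  47.1  -0.   -8.5]
t8.6 [ 0.4464 -0.3016  0.3184] F [-0.6749  0.3547 -1.8958] T [ 0.0601 -0.0252  0.0213] w0.0155 gf58.8 [-34.   10.3  -1.4  78.5   0.   -8.5]
```

View pics/g1.png

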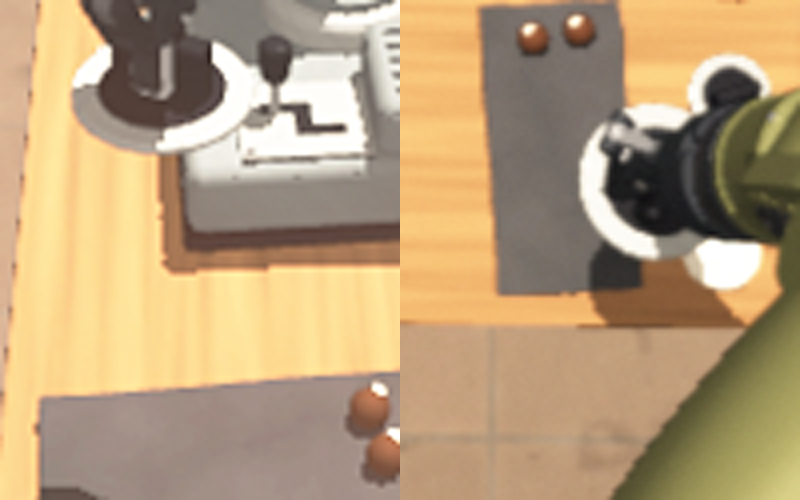

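The lid is held: grip width 15.5 mm, bar seated, disc level. Next I'll hover over the neck along its axis and check.

```bash
cat >> h.py <<'E'
YAW=np.radians(2.2); NECK=np.array([.527,.0868,.192])
E
python3 - <<'E'
from h import *
R=Rneck(YAW,180);zn=neckR(YAW)[:,2]
print(arm.ik(NECK+zn*.16,R))
arm.movep(NECK+zn*.16,R)
arm.move_straight(NECK+zn*.085,v=.15);arm.wait(.3);s=st()
for n in("side","top"): np.save(f"pics/{n}3.npy",read_camera(n))
Rt=s["ee_rot"];p=s["tcp_pos"];d=p-Rt[:,2]*(-.005)  # disc top center: 5mm further along tool z
Rd=np.c_[Rt[:,0],-Rt[:,1],-Rt[:,2]]
cs=[(circ(d,Rd,.0505,0),(0,255,0)),(circ(d,Rd,.030,-.026),(0,0,255)),(circ(NECK,neckR(YAW),.051,0),(255,0,0))]
a=np.hstack([tile("side",np.load("pics/side3.npy"),220,100,8,400,480,cs),tile("top",np.load("pics/top3.npy"),185,170,8,400,480,cs)])
cv2.imwrite("pics/n1.png",a)
E
```

```text
[ 15.3577 -24.8982 -37.6887  47.8651  -6.5353  11.4448]
t11.1 [0.4848 0.0853 0.2666] F [ 0.9384  0.2528 -2.3141] T [-0.0689  0.7582  0.0243] w0.0152 gf58.8 [ 13.9 -19.1 -42.8  36.7  -5.8  10.1]
```

View pics/n1.png

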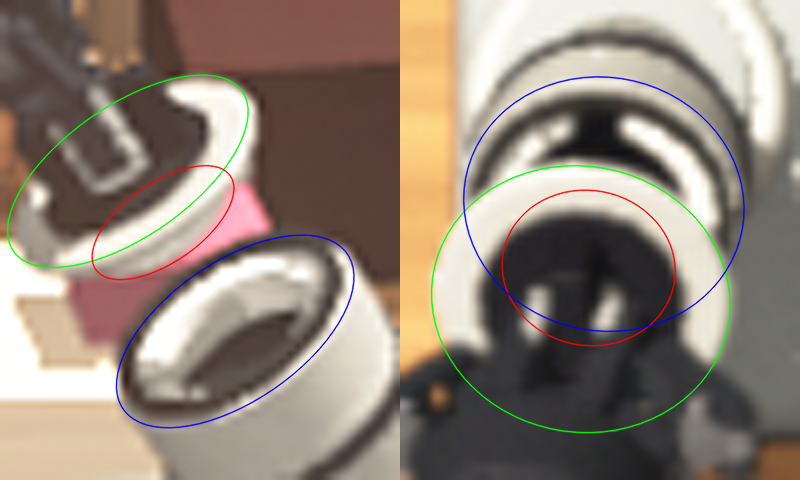

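Disc and neck lie within about 1 mm of each other in both views: side disc edge right about 257 px against 249 modelled, top match exact, neck consistent. I'll insert with a force guard.

Run:
```python
from h import *
zn=neckR(YAW)[:,2]
def h(): 
    s=st(); print(" neckframe TCP(mm)",1000*neckR(YAW).T@(s["tcp_pos"]-NECK)," F_neck",neckR(YAW).T@s["ft_force"])
h()
arm.move_straight(NECK+zn*.036,v=.1,threshold=10);h()
print(arm.move_straight(NECK+zn*.019,v=.03,threshold=7));h()
for n in("side","top"): np.save(f"pics/{n}4.npy",read_camera(n))
```

```text
t11.2 [0.4847 0.0853 0.2662] F [ 1.3953  0.0794 -2.954 ] T [0.0017 0.7283 0.0297] w0.0154 gf58.8 [ 13.9 -19.1 -42.9  36.7  -5.8  10.1]
 neckframe TCP(mm) [ 0.4276  0.1134 85.4885]  F_neck [-0.2669  0.0258 -3.257 ]
t11.9 [0.509  0.0861 0.2233] F [-0.5386  0.2856 -1.5756] T [-0.0431  0.703   0.0484] w0.0151 gf58.8 [ 13.1 -14.3 -45.5  29.3  -5.4   9.4]
 neckframe TCP(mm) [ 0.0395  0.013  36.1148]  F_neck [-1.2443  0.3061 -1.1009]
False
t12.6 [0.5175 0.0864 0.2083] F [-0.1511 -0.4417 -2.0829] T [-0.0149  0.6963 -0.0235] w0.0154 gf58.9 [ 12.8 -12.5 -46.3  26.6  -5.3   9.2]
 neckframe TCP(mm) [-0.0988 -0.069  18.9043]  F_neck [-1.1869 -0.4356 -1.7199]
```

It went in free, with lid_grip at about 34 mm out. Now press.

Run:
```python
from h import *
zn=neckR(YAW)[:,2]
def h(): 
    s=arm.sense(); print("t%.1f"%s["time"]," TCP(mm)",1000*neckR(YAW).T@(s["tcp_pos"]-NECK)," F_neck",neckR(YAW).T@s["ft_force"],"T",neckR(YAW).T@s["torque"])
for z in(.017,.015,.0135,.012,.011):
    r=arm.move_straight(NECK+zn*z,v=.02,threshold=16);h()
    if r: print("stop");break
```

```text
t12.9  TCP(mm) [ 0.3481  0.0266 17.1535]  F_neck [-1.5643  0.2627  1.3644] T [0.0564 0.7419 0.0197]
t13.2  TCP(mm) [ 0.3665  0.0323 15.103 ]  F_neck [-1.3233 -0.9336  2.8522] T [0.071  0.6773 0.0644]
t13.4  TCP(mm) [ 0.3663  0.047  13.6046]  F_neck [-0.163  -0.8226  5.1876] T [0.1116 0.6557 0.0337]
t13.7  TCP(mm) [ 0.3516  0.0391 12.1027]  F_neck [-1.1615  0.2038  5.0504] T [ 0.0861  0.6388 -0.0023]
t13.9  TCP(mm) [ 0.4118  0.0487 11.4726]  F_neck [-2.1766 -1.588  13.2204] T [0.0309 0.9983 0.0072]
```

Run:
```python
from h import *
Rn=neckR(YAW);zn=Rn[:,2]
def h(a): 
    s=arm.sense();T=Rn.T@s["torque"];x=Rn.T@s["ee_rot"][:,0]; print("cmd",a,"t%.1f"%s["time"],"ang%.1f"%np.degrees(np.arctan2(x[1],x[0]))," TCP",1000*Rn.T@(s["tcp_pos"]-NECK)," F",Rn.T@s["ft_force"],"T",T);return T
arm.move_straight(NECK+zn*.0122,v=.02);T0=h(180)
for a in list(range(172,107,-8))+[104,100,98,97]:
    arm.movep(NECK+zn*.0122,Rneck(YAW,a));T=h(a)
    if abs(T[2]-T0[2])>1.2: print("torque stop");break
```

```text
cmd 180 t14.2 ang180.0  TCP [ 0.3936  0.0521 12.3307]  F [-0.2662 -0.7038  5.0986] T [0.09   0.4839 0.0056]
cmd 172 t14.4 ang172.2  TCP [ 0.0811  0.1119 12.1701]  F [-0.2849 -0.3277  5.7329] T [ 0.1748  0.5846 -0.1464]
cmd 164 t14.7 ang164.3  TCP [-0.0787  0.0524 12.1428]  F [-1.3356  0.0032  6.4131] T [ 0.1585  0.6101 -0.2205]
cmd 156 t15.0 ang156.3  TCP [-0.0981  0.0051 12.158 ]  F [-0.6573 -0.5959  6.0063] T [ 0.2003  0.6954 -0.2288]
cmd 148 t15.2 ang148.4  TCP [-0.0884 -0.0063 12.1708]  F [-1.5945 -0.2729  4.7682] T [ 0.0815  0.6434 -0.1335]
cmd 140 t15.5 ang140.4  TCP [-0.0718 -0.0103 12.167 ]  F [-1.226  -0.2702  6.573 ] T [ 0.0986  0.7013 -0.2131]
cmd 132 t15.7 ang132.4  TCP [-0.0247 -0.0471 12.1832]  F [-1.4694 -0.3343  5.1413] T [ 0.0826  0.6968 -0.1702]
cmd 124 t16.0 ang124.4  TCP [-0.0011 -0.01   12.1925]  F [-1.0921 -0.7734  6.1491] T [ 0.0507  0.7299 -0.1686]
cmd 116 t16.2 ang116.4  TCP [ 0.0068 -0.0289 12.2032]  F [-1.4167  0.5154  5.8106] T [ 0.0894  0.7541 -0.2096]
cmd 108 t16.5 ang108.4  TCP [-0.0233 -0.0037 12.1968]  F [-1.3085 -0.2536  6.1077] T [ 0.0382  0.7333 -0.1947]
cmd 104 t16.8 ang104.3  TCP [-0.0044 -0.0418 12.1957]  F [-1.2739 -0.3713  5.4731] T [ 0.1027  0.7826 -0.1731]
cmd 100 t17.0 ang100.2  TCP [-0.0597  0.021  12.1844]  F [-1.5303  0.4674  5.2891] T [ 0.0883  0.7869 -0.1752]
cmd 98 t17.3 ang98.3  TCP [-0.3993  0.0339 12.1559]  F [-1.7923 -1.0799  7.3131] T [0.0595 0.9089 0.5831]
cmd 97 t17.5 ang97.3  TCP [-0.4118 -0.0124 12.1568]  F [-2.7681  0.859   6.5111] T [-0.0128  0.9075  1.1142]
```

It reached the end stop at about 98.4°, where the torque reverses. I'll back off to the pocket and let it rise.

Run:
```python
from h import *
Rn=neckR(YAW);zn=Rn[:,2]
def h(a): 
    s=arm.sense();T=Rn.T@s["torque"]; print(a,"t%.1f"%s["time"]," TCP",1000*Rn.T@(s["tcp_pos"]-NECK)," F",Rn.T@s["ft_force"],"T",T,"w",s["grip_width"])
R=Rneck(YAW,100.7)
arm.movep(NECK+zn*.0122,R);h("back")
for z in(.0137,.0147,.0157,.0165):
    r=arm.move_straight(NECK+zn*z,v=.02,threshold=6);h(z)
    if r:break
arm.movep(NECK+zn*.0165,Rneck(YAW,103.5));h("turn-back test")
arm.movep(NECK+zn*.0165,R);h("again")
```

```text
back t17.8  TCP [-0.2456  0.0402 12.1333]  F [-2.3142 -0.7303  5.1185] T [0.1355 0.9216 0.2171] w 0.015284073164155634
0.0137 t18.0  TCP [-0.258   0.0256 13.65  ]  F [-2.8789  0.6488  4.5511] T [0.0924 0.9228 0.1455] w 0.015170308391216506
0.0147 t18.3  TCP [-0.2238  0.0183 14.6407]  F [-1.2406 -0.0786  3.8721] T [0.1867 0.9114 0.1164] w 0.015507353175937204
0.0157 t18.5  TCP [-0.2289 -0.0124 15.6373]  F [-2.5158 -0.6706  1.9901] T [0.1591 0.9193 0.1472] w 0.015178277711587196
0.0165 t18.8  TCP [-0.2328 -0.0166 16.3901]  F [-2.1171  0.6003  0.2041] T [0.1682 0.9076 0.0817] w 0.01518611068330697
turn-back test t19.0  TCP [-0.2799 -0.0993 16.3826]  F [-2.0425  0.7329  0.213 ] T [ 0.134   0.9344 -0.2723] w 0.015037668825311008
again t19.3  TCP [-0.0781 -0.0985 16.402 ]  F [-1.1568 -0.5086 -1.2558] T [ 0.1009  0.795  -0.1707] w 0.014818746019891228
```

The rise to 16.4 mm shows it in the pocket (outside the pocket it would stop near 14), and the turn-back test is resisted. Release, retreat and look.

Run:
```python
from h import *
Rn=neckR(YAW);zn=Rn[:,2]
hand.let_go();arm.move_straight(NECK+zn*.13,v=.15);st()
arm.movep([.40,-.06,.33],Rdown(YAW))
st()
s,t=[read_camera(n) for n in("side","top")]
lg=NECK+zn*.031;lev=np.array([.5165,-.049,0])
Rl=np.c_[Rn@[np.cos(a:=np.radians(99.5)),np.sin(a),0],Rn@[-np.sin(a),np.cos(a),0],zn]
cs=[(circ(lg-zn*.020,Rl,.0505),(0,255,0)),(lg+np.array([[.029,.008,.017],[.029,-.008,.017],[-.029,-.008,.017],[-.029,.008,.017],[.029,.008,.017]])@Rl.T,(0,0,255)),(circ(lev+[0,0,.146],np.eye(3),.0125),(0,255,255)),(circ(lev+[0,0,.112],np.eye(3),.0125),(0,200,200))]
c,q=np.cos(YAW),np.sin(YAW);M=np.array([[c,-q,0],[q,c,0],[0,0,1]]);f=np.array([[0,0,.085],[.024,0,.085],[.024,-.026,.085],[.048,-.026,.085]])
cs.append((lev+f@M.T,(255,0,255)))
cv2.imwrite("pics/l1.png",np.hstack([tile("side",s,220,120,5,400,450,cs),tile("top",t,190,165,5,400,450,cs)]))
```

```text
t20.9 [0.4619 0.0842 0.3038] F [-0.0061 -0.2846 -0.3293] T [ 0.0152  0.5041 -0.0119] w0.0852 gf0.0 [ 14.7 -22.8 -40.   43.4  -6.2  90.2]
t22.4 [ 0.4    -0.0599  0.3296] F [-0.5804 -0.5416 -0.0964] T [-0.0256 -0.0228 -0.0517] w0.0851 gf0.0 [ -8.5  -4.7 -15.7  79.    0.  -10.7]
```

View pics/l1.png

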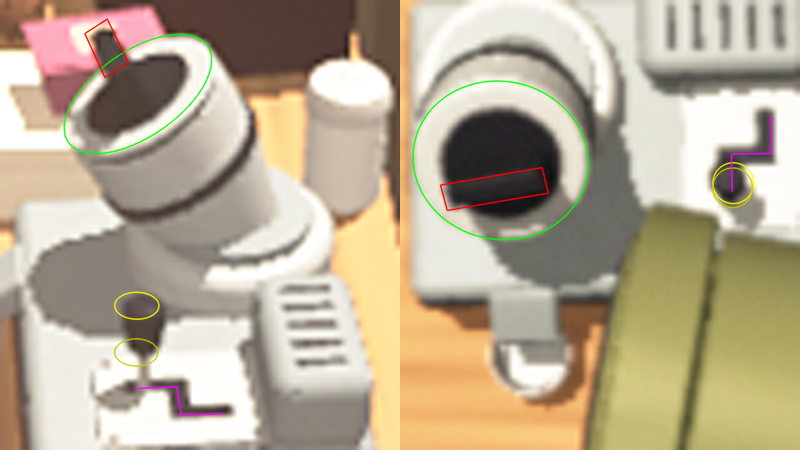

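The lid is on and turned, and the bar lies where modelled. The knob is at side (145,322) and top (731,185), so I correct it to about (0.518, -0.048). Next I'll grasp it and work the gate with force-guarded moves.

Run:
```python
from h import *
R=Rdown(YAW);c,s=np.cos(YAW),np.sin(YAW);fx=np.array([c,s,0]);rt=np.array([s,-c,0])
L=np.array([.518,-.048,.117])
arm.movep(L+[0,0,.13],R)
print(arm.move_straight(L+[0,0,.03],v=.2,threshold=10),arm.move_straight(L,v=.08,threshold=8));st()
hand.grasp();s0=st()
def rel(f,r,z=L[2]): p=L+f*fx+r*rt;p[2]=z;return p
def h(m,hit): 
    x=arm.sense();d=x["tcp_pos"]-L;print(m,hit,"t%.1f"%x["time"],"fwd%.1f right%.1f"%(1000*d@fx,1000*d@rt),"F fwd%.1f right%.1f"%(x["ft_force"]@fx,x["ft_force"]@rt));return d@fx,d@rt
hit=arm.move_straight(rel(-.008,0),v=.02,threshold=7);b,_=h("back",hit)
if hit:
    hit=arm.move_straight(rel(b+.0265,0),v=.03,threshold=9);f,_=h("fwd to cross",hit)
    if not hit:
        hit=arm.move_straight(rel(b+.0265,.036),v=.03,threshold=9);_,r=h("right",hit)
```

```text
False False
t24.3 [ 0.5181 -0.048   0.1173] F [-0.5828 -0.413   0.4722] T [-0.0466 -0.0208 -0.0253] w0.0854 gf0.0 [ -5.3  13.8 -23.8  52.4  -0.   -7.5]
t24.9 [ 0.5184 -0.0479  0.1175] F [-0.6408  0.5772  4.6929] T [0.2234 0.0254 0.0211] w0.0225 gf58.8 [ -5.3  13.8 -23.8  52.4   0.   -7.5]
back True t25.3 fwd-6.2 right-0.0 F fwd2.0 right-0.2
fwd to cross False t26.4 fwd21.4 right-0.2 F fwd1.1 right-1.5
right True t27.3 fwd21.6 right25.3 F fwd0.7 right-3.4
```

Run:
```python
from h import *
R=Rdown(YAW);c,s=np.cos(YAW),np.sin(YAW);fx=np.array([c,s,0]);rt=np.array([s,-c,0])
L=np.array([.518,-.048,.117])
def rel(f,r): p=L+f*fx+r*rt;p[2]=L[2];return p
def h(m,hit): 
    x=arm.sense();d=x["tcp_pos"]-L;print(m,hit,"t%.1f"%x["time"],"fwd%.1f right%.1f"%(1000*d@fx,1000*d@rt),"F fwd%.1f right%.1f"%(x["ft_force"]@fx,x["ft_force"]@rt));return d@fx,d@rt
hit=arm.move_straight(rel(.0215,.0235),v=.03);h("ease",hit)
hit=arm.move_straight(rel(.054,.0235),v=.03,threshold=9);f,r=h("fwd",hit)
hit=arm.move_straight(rel(f-.0015,r),v=.02);h("ease",hit)
for n in("side","top"):np.save(f"pics/{n}5.npy",read_camera(n))
```

```text
ease False t27.5 fwd22.4 right23.5 F fwd0.6 right-0.5
fwd True t28.4 fwd47.0 right23.4 F fwd-4.6 right0.6
ease False t28.6 fwd46.2 right23.4 F fwd-0.5 right0.4
```

Travel from back stop to front stop is 53 mm, which is 48 plus play, so the lever is at the end. Release, clear and verify.

Run:
```python
from h import *
hand.let_go();p=arm.sense()["tcp_pos"]
arm.move_straight([p[0],p[1],.30],v=.15)
arm.movep([.40,-.18,.36],Rdown(YAW));st()
s,t=[read_camera(n) for n in("side","top")]
c,q=np.cos(YAW),np.sin(YAW);lev=np.array([.518,-.048,0])+.047*np.array([c,q,0])+.0235*np.array([q,-c,0])
Rn=neckR(YAW);zn=Rn[:,2]
cs=[(circ(lev+[0,0,.146],np.eye(3),.0125),(0,255,255)),(circ(NECK+zn*.011,Rn,.0505),(0,255,0))]
cv2.imwrite("pics/e1.png",np.hstack([tile("side",s,220,120,5,400,450,cs),tile("top",t,190,165,5,400,450,cs)]))
```

```text
t31.6 [ 0.4007 -0.1798  0.3595] F [ 0.9039 -0.3918 -0.7336] T [-0.0067  0.0091 -0.0253] w0.0853 gf0.0 [-24.2  -0.8  -8.3  82.6   0.  -26.4]
```

View pics/e1.png

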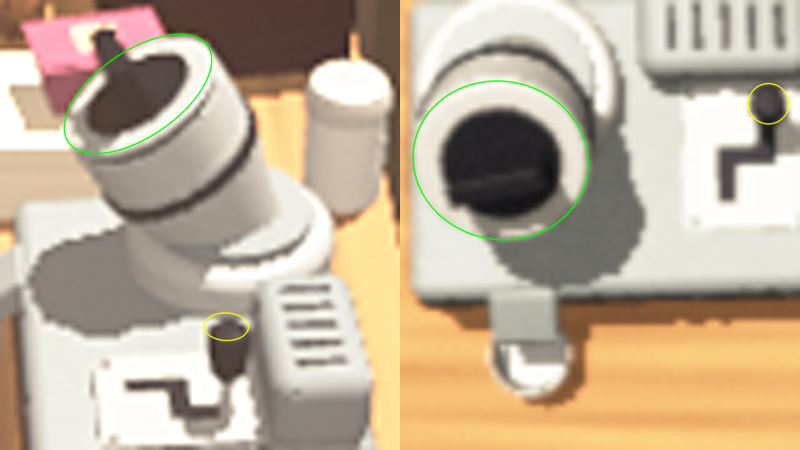

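The knob is at the far right end (side 228,345; top 768,104), the lid is seated and turned on the neck, and the arm is clear.

```bash
python3 -c "
from station import *
print(job_done())"
```

```text
the job is handed in; nothing more can be done
None
```

The lid is locked on the hopper neck, the speed lever is at the end of the far right slot (full speed), and the job was handed in at about 32 s; no verdict came back.

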